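Hook a tote of circuit boards forward in a wire rack

ROBOT

A 6-joint arm with a two-finger parallel gripper is mounted at the origin on the work surface. World frame = base frame: x ahead of the robot, y to its left, z up, the work surface at z = 0. Lengths are in m, angles in rad, forces in N, time in s.
With the tool pointing down it reaches from about 0.25 to 0.775 m from the base axis. Payload 4 kg.
Tool frame: the origin (TCP) lies on the centre line of the jaws, within the pads' length; the fingertips stand 8 mm ahead of it and the grasp point (between the pads) lies 11 mm behind it; z points along the fingers, y is the direction in which the jaws open and shut (so a half turn about z gives the same grasp; the last joint's range is limited). The gripper opens to 94 mm and grips with 3 to 60 N. Pads are 16 mm wide; open, the fingers measure 119 mm over their backs; the gripper's body (75 mm by 177 mm) begins 78 mm behind the grasp point.
Start: joints at [1.103, 0.087, 1.371, -0, 1.684, -0.103], TCP at [0.196, 0.514, 0.214] pointing down, gripper open.
Joint ranges: [-3.1, 3.1], [-0.76, 2.03], [0.27, 2.55], [-1.08, 4.22], [0.17, 2.65], [-2.57, 2.57]. Speed limits (rad/s): [2.79, 2.79, 3.14, 3.14, 3.14, 3.14].

INTERFACE

Orientations are given as [roll, pitch, yaw] about the fixed x, y, z axes, in that order (R = Rz(yaw) Ry(pitch) Rx(roll)).
In Python, from bench import robot, cams, close_job gives the robot as it stands.
- The arm moves only by the tool arm_command, never from a script. Its argument "plan" is one flat list of numbers, 7 for each row, row after row: the shift along the tool's x, y, z in cm, then the turn, a rotation vector about the tool's x, y, z in degrees, then the closure, from 0 (fully open) to 1 (shut). A call has 1 to 8 rows; each row shifts and turns the commanded pose from where the row before left it, along the tool's axes as they then stand; what a row does not reach is not made up. A row lasts 1/8 s, in which the tool goes at most 62.5 mm and 10.7 degrees, less where a joint would pass 70% of its speed; a pose out of reach is approached as far as the arm can. A call with a gripper value outside its range is refused whole. The fingers move at their own pace and stop on an object; the grip force is fixed at half the most. Time passes only in rows, so rows that do not move let the fingers close. It gives the time, the measured TCP pose, the force and the opening at its end, in the units of the state.
- robot.get_obs(): the state, without advancing time (a new reading comes with each control period).
- cams.snapshot(name): name is "side" or "top" or "wrist"; returns a dict with "pixels" (420x560x3 uint8, red, green, blue), "fov_y" (degrees; the focal length in pixels is half the picture's height over the tangent of half this angle, whatever the lens; pixels are square), "cx", "cy" (the principal point, pixels), "camera_from_world" (4x4, takes a point from world to camera coordinates); the wrist camera has in their place "tool_from_camera" (4x4, takes a point from camera to tool coordinates, whose origin is the TCP and whose axes are the flange's). Camera axes: x right, y up, looking along -z (the intrinsics and any distortion apply to the point x, -y, -z); pixel columns grow to the right and rows downward; lengths in m; the calibration is good to about 2 mm. A picture is of the moment at which its call begins: read the wrist's pose just before it. There is no depth.
- close_job(): hands the job in, once; it reports no verdict.
The state is a dict: "time": time; "joint_positions": joint angles; "qvel": joint speeds; "joint_torque": joint torques, N m; "tool_pos": TCP position; "ee_rot": TCP orientation; "wrist_force": force on the tool from outside, world axes, zero at the start; "wrist_torque": the same for the moment, N m; "width": finger opening in m.
Only numpy, scipy, OpenCV 4.12 (cv2) and the standard library are available. Lean on these libraries where they do the work, as an engineer would, in place of code of your own. Each camera call takes 0.05 s, during which the arm holds its last target.

TASK

The open black tote of circuit boards has been pushed to the back of the wire bench rack. Take the pull hook by its handle, hook its bent tip over the tote's front lip and drag the tote gently forward, using only the hook and leaving everything else where it is, until you feel it bear firmly and squarely on the rack's front ledge; then unhook and set the hook back down flat on the bench in front of the rack before letting go.

Things in the scene. Friction and masses are not known exactly. Their poses are not given: they have to be found in the camera images.
- hook_grip (a point): Centre of the pull hook's black handle, 28 mm above its underside. Grip 24 mm wide, 30 high, 94 long (along x), between end flanges 40 mm wide, 56 high on which it stands. A straight 7 mm steel rod leaves the handle along +x, level with this point, and is bent straight down at its end. x: from handle to tip; z: up as it lies on the bench. 0.18 kg, 0.25 m long, lies in front of the rack.
- hook_tip (a point): Lower end of the hook's bent tip, on the tip's axis: 190 mm along the hook's +x from the grip centre and 28 mm below it (level with the underside of the flanges). The bent part is 7 mm thick and reaches 24 mm below the underside of the rod, which is 24.5 mm above this point. Same axes as the hook.
- tote: Open black plastic tote, the only open box in the rack (closed cartons in the other two places), 160 (x) by 112 (y) by 60 mm high, walls 4 mm, 0.68 to 0.98 kg. Origin: centre of its underside; -x is its front, towards the robot. Boards fill it from 20 mm in front of the origin to the rear; the 56 mm behind the front wall are empty. Sliding takes 3 to 7 N. Keep it flat. Over 25 N of pull cracks it.
- tote_lip (a point): Middle of the top of the tote's front wall, the lip to hook: at x = -78 mm, z = 60 mm in the tote's frame (105 mm above the bench). The wall's inner face is 2 mm behind this point. A rim flange, 4 mm thick, sticks out all round the top; its front edge is 7 mm in front of this point.
- rack: Fixed chrome wire bench rack, 280 deep (x), 470 wide (y), 239 mm high, open at front and back. Origin: centre of its footprint on the bench; -x is its front, towards the robot. Grey deck carrying the boxes: 45 mm above the bench. Upper deck of wires: underside 211 mm above the bench, front edge at x = -140 mm like the deck's. Posts at the corners. Boxes stand near y = -140, 0 and 140 mm.
- ledge: Wire ledge along the rack's front edge; origin and axes are the rack's. Two slotted end brackets carry two level 6 mm bars (ledge_bar), one over the other, top 38 mm above the deck, clamped rigidly somewhere in the 16 mm slots: the bars' rear face, on which the tote must bear, lies at x = -130 to -114 mm (setting not measured). Firm bearing is 5 N or more, some 8 N above the drag; over 25 N harms the boards.
- carton_a: Closed cardboard carton on the rack's deck, 150 mm (x) by 96 mm (y) by 78 mm high, origin at the centre of its underside. Leave it alone.
- carton_b: Closed cardboard carton on the rack's deck, 140 mm (x) by 100 mm (y) by 55 mm high, origin at the centre of its underside. Leave it alone.
- spool: Solder wire spool standing on the bench to the left, 54 mm across, 45 mm high, origin at the centre of its underside. Leave it alone.
- driver: Black-handled screwdriver lying on the bench to the right, about 0.2 m long. Leave it alone.

How it is judged:
On the way, in this order (a step that is already met when the one before it is completed fails the run):
1. the held hook's tip is over the lip, inside the tote behind its front wall (x of hook_tip in the frame of tote between -0.076 and -0.02 m and y of hook_tip in the frame of tote between -0.052 and 0.052 m and z of hook_tip in the frame of tote below 0.054 m and contact force between the fingers and hook above 1 N), for 0.1 s.
2. pulled by the hook, the tote bears on the ledge with at least 5 N, its front wall square to it (contact force between tote and ledge above 5 N and contact force between hook and tote above 3 N and angle between the x axis of tote and the x axis of ledge, either way round below 0.035 rad), for 0.2 s.
3. the hook, still held, is lowered all the way to the bench (height (world z) of hook_grip below 0.034 m and contact force between the fingers and hook above 1 N), for 0.05 s.
At the end, for the whole second after the job is handed in: The tote stands flat on the rack's deck with its front wall within 4 mm of the ledge's bars and square to them within 2 degrees, and the hook lies flat and still on the bench in front of the rack, released (x of ledge_bar_c1 in the frame of tote above -0.087 m and angle between the x axis of tote and the x axis of ledge, either way round below 0.035 rad and angle between tote's own z axis and vertical below 0.03 rad and z of tote in the frame of rack below 0.048 m and linear speed of each of tote, hook below 0.01 m/s and height (world z) of hook_grip below 0.033 m and angle between hook_grip's own z axis and vertical below 0.1 rad and x of each of hook_tip, hook_grip in the frame of rack below -0.14 m); the robot touches nothing.
It fails at once if the hook pulls or presses on the tote with more than 25 N (contact force between hook and tote above 25 N).
It fails at once if the tote is driven against the ledge with more than 25 N (contact force between tote and ledge above 25 N).
It fails at once if the hand touches the tote (contact force between any of the fingers, the arm and tote above 0.5 N).
It fails at once if the tote is tipped by more than 10 degrees (angle between tote's own z axis and vertical above 0.175 rad).
It fails at once if a carton, the spool or the screwdriver is moved by more than 15 mm (distance of any of carton_a, carton_b, spool, driver from where it was at the start of the episode above 0.015 m).
It also fails if it takes over 72 s, if anything falls off the work surface, if the arm or the gripper's body presses on something with over 40 N, if the wrist force passes 120 N, or if a joint passes its speed limit or range.

## Working session

There is one attempt and no reset: what is moved stays moved. The work goes in short steps, Python scripts to look and compute and a tool call to move; the robot and the scene stay as the last step left them, time stands still between calls to the robot, and variables do not carry over. Pictures are saved under pics/ and viewed, and the job is handed in when it is done.

Besides the shell and the picture viewer there is one more tool, called after ">>>" by a JSON object that holds its "op" and its "data". arm_command: Moves the arm, as the interface text tells. Its arguments: {"type":"object","properties":{"plan":{"type":"array","items":{"type":"number"}}},"required":["plan"]}

```bash
ls; mkdir -p pics; python3 - <<'E'
from bench import robot,cams
import cv2,numpy as np
o=robot.get_obs(); print(o)
for n in ["side","top","wrist"]:
    s=cams.snapshot(n); cv2.imwrite(f"pics/a_{n}.png",s["pixels"][:,:,::-1])
    print(n,{k:v for k,v in s.items() if k!="pixels"})
E
```

```text
pics
{'time': 0.0, 'joint_positions': array([ 1.10290853e+00,  8.79644456e-02,  1.37221319e+00, -7.96361434e-06,
        1.68362019e+00, -1.03067401e-01]), 'qvel': array([-7.09135055e-05, -1.43341297e-03, -2.26765264e-03, -5.59257223e-04,
       -1.21940918e-03,  4.24004240e-05]), 'joint_torque': array([-9.46435080e-06, -3.40185606e+01, -3.02426791e+01,  7.17873336e-02,
        3.31703515e-02, -1.58574053e-04]), 'tool_pos': array([0.19598144, 0.5133351 , 0.21231984]), 'ee_rot': array([-3.13939837e+00, -2.19006111e-04,  2.77677113e+00]), 'wrist_force': array([ 0.17829578,  0.07064038, -0.15372774]), 'wrist_torque': array([ 0.04399922, -0.02590392,  0.00440212]), 'width': 0.09389889321864715}
side {'fov_y': 44.00713108607924, 'cx': 276.1847950292915, 'cy': 209.04192964068685, 'camera_from_world': array([[ 0.99716821, -0.07273792,  0.01909837, -0.58819759],
       [ 0.04240787,  0.75360333,  0.65596005, -0.04805015],
       [-0.06210576, -0.65329259,  0.75455395, -1.58219887],
       [ 0.        ,  0.        ,  0.        ,  1.        ]])}
top {'fov_y': 53.23808883708934, 'cx': 286.1740210820192, 'cy': 206.94341376464521, 'camera_from_world': array([[-0.02010942, -0.99939849,  0.02825349, -0.05701535],
       [ 0.99832989, -0.01854112,  0.0547144 , -0.58963054],
       [-0.05415764,  0.02930658,  0.99810224, -1.06235142],
       [ 0.        ,  0.        ,  0.        ,  1.        ]])}
wrist {'fov_y': 65.23492802257381, 'cx': 284.44560397500175, 'cy': 213.77961113623098, 'tool_from_camera': array([[-1.86226174e-04,  9.71444150e-01,  2.37268265e-01,
         6.69918603e-02],
       [ 9.99999902e-01,  8.55156318e-05,  4.34750494e-04,
         2.35324901e-04],
       [ 4.02045678e-04,  2.37268323e-01, -9.71444070e-01,
        -1.70826006e-01],
       [ 0.00000000e+00,  0.00000000e+00,  0.00000000e+00,
         1.00000000e+00]])}
```

View pics/a_top.png

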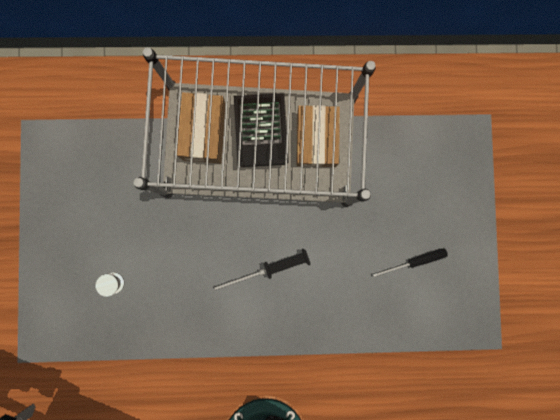

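View pics/a_side.png

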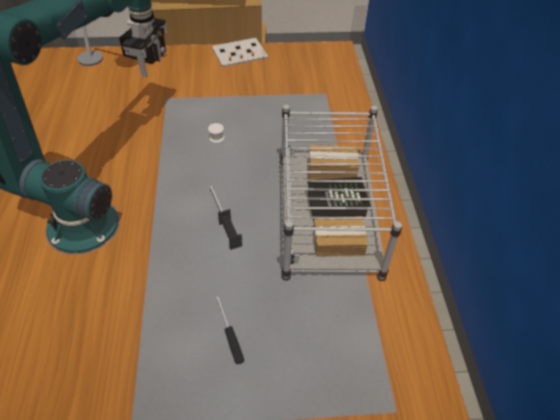

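View pics/a_wrist.png

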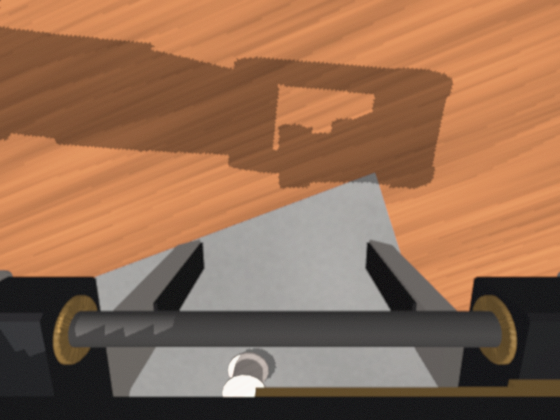

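Top view: the rack is at about (140–370, 50–200), with the tote in the middle place. The hook handle is near (287,263) and its tip near (215,288). I'll enlarge it.

```bash
python3 - <<'E'
import cv2
t=cv2.imread("pics/a_top.png")
cv2.imwrite("pics/c1.png",cv2.resize(t[235:305,200:325],None,fx=6.4,fy=6.4,interpolation=cv2.INTER_CUBIC))
cv2.imwrite("pics/c2.png",cv2.resize(t[40:215,130:385],None,fx=3.1,fy=3.1,interpolation=cv2.INTER_CUBIC))
s=cv2.imread("pics/a_side.png")
cv2.imwrite("pics/c3.png",cv2.resize(s[90:285,190:420],None,fx=3,fy=3,interpolation=cv2.INTER_CUBIC))
E
```

```text
(no output)
```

View pics/c1.png

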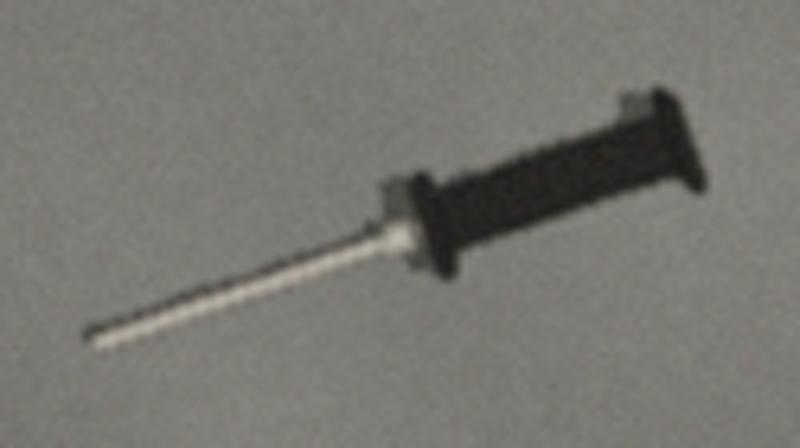

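View pics/c2.png

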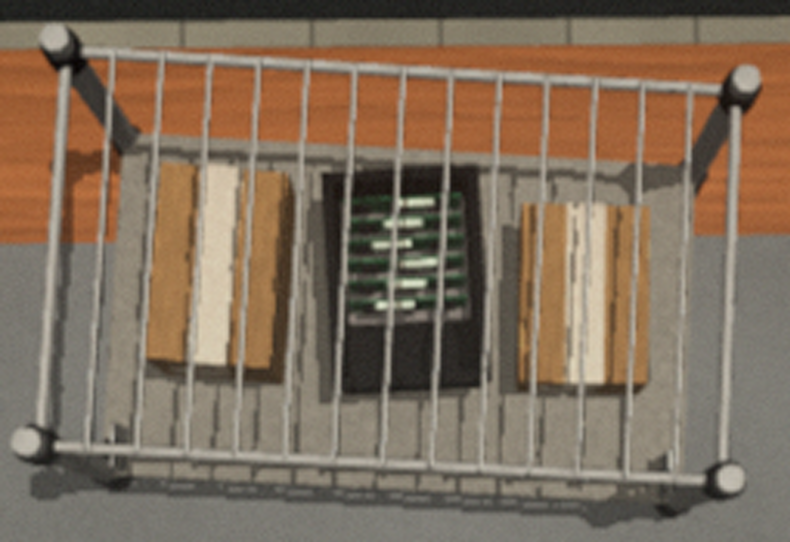

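View pics/c3.png

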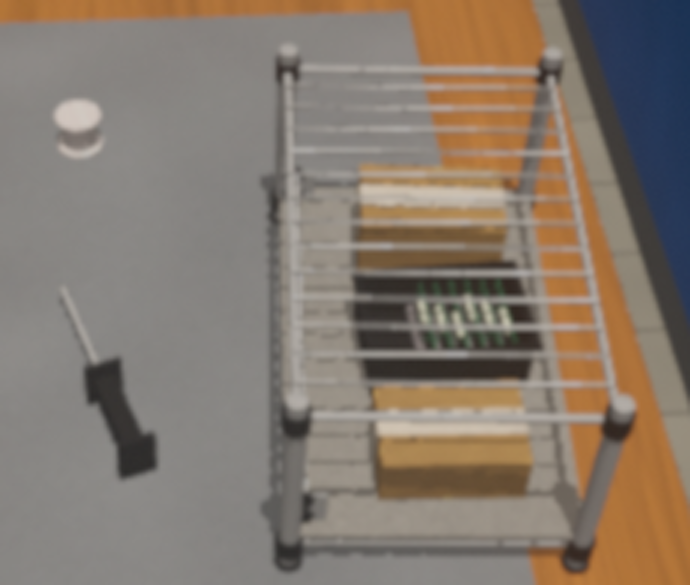

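```bash
cat > h.py <<'E'
import numpy as np,cv2
from bench import robot,cams
from scipy.spatial.transform import Rotation as R
def cal(s,T=None):
    H=420; f=H/2/np.tan(np.radians(s["fov_y"]/2))
    T=s["camera_from_world"] if T is None else T
    return f,s["cx"],s["cy"],T
def toplane(c,px,z):
    f,cx,cy,T=c; d=np.array([(px[0]-cx)/f,-(px[1]-cy)/f,-1.]); Rr=T[:3,:3]
    o=-Rr.T@T[:3,3]; w=Rr.T@d; return o+w*(z-o[2])/w[2]
def proj(c,p):
    f,cx,cy,T=c; q=T[:3,:3]@np.asarray(p,float)+T[:3,3]
    return np.array([cx+f*q[0]/-q[2],cy-f*q[1]/-q[2]])
def wristcal():
    o=robot.get_obs(); s=cams.snapshot("wrist")
    W=np.eye(4); W[:3,:3]=R.from_euler('xyz',o["ee_rot"]).as_matrix(); W[:3,3]=o["tool_pos"]
    return s,cal(s,np.linalg.inv(W@s["tool_from_camera"]))
def st():
    o=robot.get_obs(); print("t%.2f"%o["time"],"pos",o["tool_pos"].round(4),"rot",o["ee_rot"].round(4),"F",o["wrist_force"].round(2),"M",o["wrist_torque"].round(2),"w%.4f"%o["width"],"q",o["joint_positions"].round(3)); return o
E
python3 - <<'E'
from h import *
s=cams.snapshot("top");c=cal(s);sd=cal(cams.snapshot("side"))
f=lambda x,y:(200+x/6.4-.4,235+y/6.4-.4)
g=lambda x,y:(130+x/3.1-.35,40+y/3.1-.35)
sf=lambda x,y:(190+x/3-.35,90+y/3-.35)
print("hook top")
for n,p,z in [("tip rod end",f(92,337),.028),("rod start",f(408,236),.028),("fl1",f(435,225),.05),("fl2",f(683,140),.05)]:
    print(n,toplane(c,p,z))
print("side: rodend",toplane(sd,sf(64,292),.028), "fl1",toplane(sd,sf(103,370),.056),"fl2",toplane(sd,sf(137,452),.05))
print("posts top z~.239")
P=[toplane(c,g(*p),.239) for p in [(60,45),(742,85),(33,442),(728,478)]]
for p in P: print(p)
P=np.array(P); print("ctr",P.mean(0),"yaw front",np.arctan2(*(P[2]-P[3])[:2])*-57.3,"back",np.arctan2(*(P[0]-P[1])[:2])*-57.3, "size",np.linalg.norm(P[0]-P[1]),np.linalg.norm(P[0]-P[2]))
for p in [(288,55),(551,55),(296,402),(621,405)]: print("side",toplane(sd,sf(*p),.239))
print("tote z .105")
Q=np.array([toplane(c,g(*p),.105) for p in [(323,173),(476,167),(338,394),(482,386)]]);print(Q,Q.mean(0))
for a,b in [(0,1),(2,3)]: print(np.arctan2(*(Q[a]-Q[b])[:2])*-57.3)
for a,b in [(0,2),(1,3)]: d=(Q[a]-Q[b]);print("sides",np.degrees(np.arctan2(d[1],d[0])))
print([np.linalg.norm(Q[a]-Q[b]) for a,b in [(0,1),(2,3),(0,2),(1,3)]])
st()
E
```

```text
hook top
tip rod end [0.38927531 0.1172943  0.028     ]
rod start [ 0.4257854  -0.00717829  0.028     ]
fl1 [ 0.43191767 -0.01828152  0.05      ]
fl2 [ 0.46249383 -0.11501366  0.05      ]
side: rodend [0.38884977 0.11087434 0.028     ] fl1 [ 0.43079617 -0.02483022  0.056     ] fl2 [ 0.46216658 -0.12488416  0.05      ]
posts top z~.239
[0.89784417 0.21534703 0.239     ]
[ 0.86655478 -0.24136008  0.239     ]
[0.63214148 0.23350929 0.239     ]
[ 0.60038474 -0.22374519  0.239     ]
ctr [ 0.74923129 -0.00406224  0.239     ] yaw front -3.9731570036689146 back -3.919546528204584 size 0.4577776886482471 0.2663227121966815
side [0.63121978 0.23101226 0.239     ]
side [0.901131   0.21794643 0.239     ]
side [ 0.59902582 -0.22614917  0.239     ]
side [ 0.86868345 -0.24480282  0.239     ]
tote z .105
[[ 0.85295732  0.05399138  0.105     ]
 [ 0.85638908 -0.06416601  0.105     ]
 [ 0.68112685  0.04484406  0.105     ]
 [ 0.68556109 -0.06540037  0.105     ]] [ 0.76900858 -0.00768274  0.105     ]
1.6637512114439605
2.303474283873006
sides 3.047241117474054
sides 0.41399965977395736
[np.float64(0.11820721681229197), np.float64(0.11033357310344936), np.float64(0.17207377383655573), np.float64(0.1708324446037004)]
t0.25 pos [0.1961 0.5136 0.213 ] rot [-3.1406e+00 -1.0000e-04  2.7768e+00] F [ 0.52 -0.41  0.12] M [-0.03 -0.   -0.06] w0.0943 q [ 1.103  0.088  1.371 -0.     1.684 -0.103]
```

>>> {"op": "arm_command", "data": {"plan": [0, 0, 0, 0, 0, 10.3, 0, 0, 0, 0, 0, 0, 10.3, 0, 0, 0, 0, 0, 0, 10.3, 0, 0, 0, 0, 0, 0, 10.3, 0, 0, 0, 0, 0, 0, 10.3, 0, -5, 0.5, 0, 0, 0, 0, 0, -5, 0.5, 0, 0, 0, 0, 0, -5, 0.5, 0, 0, 0, 0, 0]}}

```text
time: 1.25
tool_pos: [0.2562, 0.374, 0.2133]
ee_rot: [3.141, 0.0, 1.879]
wrist_force: [-0.1, 0.1, 0.3]
width: 0.0941
```

>>> {"op": "arm_command", "data": {"plan": [-5, 0.5, 0, 0, 0, 0, 0, -5, 0.5, 0, 0, 0, 0, 0, -5, 0.5, 0, 0, 0, 0, 0, -5, 0.5, 0, 0, 0, 0, 0, -5, 0.5, 0, 0, 0, 0, 0, -5, 0.5, 0, 0, 0, 0, 0, -5, 0.5, 0, 0, 0, 0, 0, 0, 0, 0, 0, 0, 0, 0]}}

```text
time: 2.25
tool_pos: [0.3957, 0.0497, 0.2132]
ee_rot: [-3.141, 0.0, 1.872]
wrist_force: [0.4, -0.5, -0.3]
width: 0.0942
```

```bash
python3 - <<'E'
from h import *
st(); s,c=wristcal(); cv2.imwrite("pics/w1.png",s["pixels"][:,:,::-1])
for n,p in [("grip",(.447,-.0667,.043)),("tip",(.389,.117,.028)),("fl1",(.432,-.018,.056))]: print(n,proj(c,p))
E
```

```text
t2.25 pos [0.3957 0.0497 0.2132] rot [-3.1410e+00  4.0000e-04  1.8717e+00] F [ 0.4  -0.51 -0.31] M [-0.1   0.06  0.05] w0.0942 q [-1.700e-02 -2.570e-01  1.690e+00 -1.000e-03  1.709e+00 -3.180e-01]
grip [296.06162434 307.27164823]
tip [296.18650866 134.92932133]
fl1 [296.9680066  270.64011284]
```

View pics/w1.png

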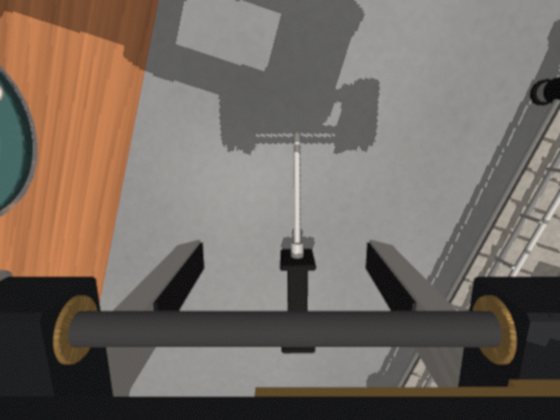

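The wrist view shows the hook aligned with the tool. The rod lies on column 297, the front flange at rows 250–270, and the rear flange at about row 350.

```bash
python3 - <<'E'
from h import *
s,c=wristcal(); im=s["pixels"][:,:,::-1]
cv2.imwrite("pics/w1c.png",cv2.resize(im[120:370,250:345],None,fx=2.4*1,fy=2.4,interpolation=cv2.INTER_CUBIC))
for p,z in [((297,142),.028),((297,250),.028),((297,250),.056),((297,270),.056),((297,352),.056),((297.5,349),.043)]: print(p,z,toplane(c,p,z))
E
```

```text
(297, 142) 0.028 [0.39129724 0.11203581 0.028     ]
(297, 250) 0.028 [ 0.42851283 -0.00323194  0.028     ]
(297, 250) 0.056 [0.42439625 0.00614879 0.056     ]
(297, 270) 0.056 [ 0.43137547 -0.01546793  0.056     ]
(297, 352) 0.056 [ 0.46240352 -0.11157104  0.056     ]
(297.5, 349) 0.043 [ 0.46513111 -0.11651974  0.043     ]
```

View pics/w1c.png

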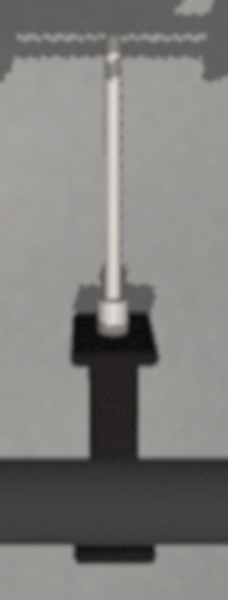

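>>> {"op": "arm_command", "data": {"plan": [-4.5, 0.5, 0, 0, 0, 0, 0, -4.5, 0.5, 0, 0, 0, 0, 0, -4.6, 0.4, 0, 0, 0, 0, 0, 0, 0, 4, 0, 0, 0, 0, 0, 0, 5, 0, 0, 0, 0, 0, 0, 4, 0, 0, 0, 0, 0, 0, 0, 0, 0, 0, 0]}}

```text
time: 3.22
tool_pos: [0.4468, -0.0706, 0.0802]
ee_rot: [-3.135, -0.005, 1.881]
wrist_force: [-0.7, -0.2, 1.4]
width: 0.0939
```

```bash
python3 - <<'E'
from h import *
st(); s,c=wristcal(); cv2.imwrite("pics/w2.png",s["pixels"][:,:,::-1])
t=cams.snapshot("top")["pixels"][200:330,180:340,::-1];cv2.imwrite("pics/t2.png",cv2.resize(t,None,fx=4,fy=4,interpolation=cv2.INTER_CUBIC))
E
```

```text
t3.23 pos [ 0.4468 -0.0706  0.0802] rot [-3.1351 -0.005   1.8806] F [-0.69 -0.2   1.4 ] M [-0.09 -0.01 -0.01] w0.0939 q [-0.283 -0.058  1.787  0.     1.421 -0.592]
```

View pics/w2.png

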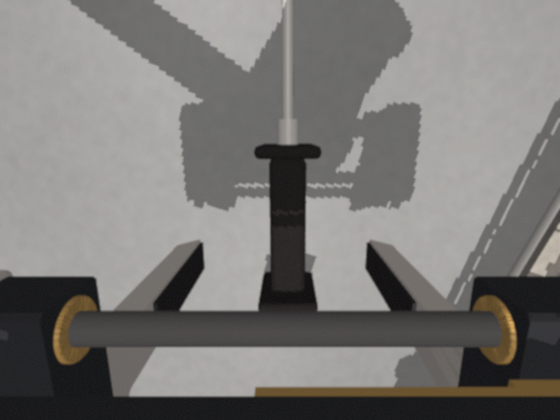

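View pics/t2.png

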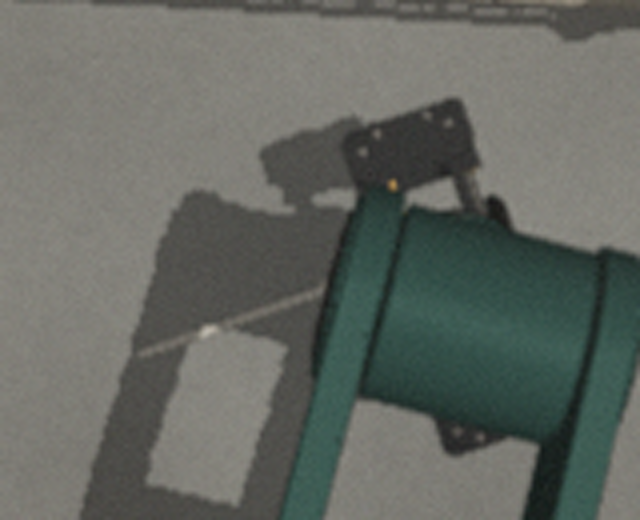

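The hook is between the fingers: handle at column 288, jaw centre about 284. Lowering.

>>> {"op": "arm_command", "data": {"plan": [0, 0, 2.2, 0, 0, 0, 0, 0, 0, 2.2, 0, 0, 0, 0, 0, 0, 2, 0, 0, 0, 0, 0, 0, 0, 0, 0, 0, 0, 0, 0, 0, 0, 0, 0, 0]}}

```text
time: 3.95
tool_pos: [0.4513, -0.0733, 0.0218]
ee_rot: [3.138, 0.002, 1.878]
wrist_force: [-0.4, 0.0, -0.4]
width: 0.0939
```

>>> {"op": "arm_command", "data": {"plan": [0, 0, 0.4, 0, 0, 0, 0, 0, 0, 0, 0, 0, 0, 0, 0, 0, 0, 0, 0, 0, 1, 0, 0, 0, 0, 0, 0, 1, 0, 0, 0, 0, 0, 0, 1, 0, 0, 0, 0, 0, 0, 1, 0, 0, 0, 0, 0, 0, 1, 0, 0, 0, 0, 0, 0, 1]}}

```text
time: 4.95
tool_pos: [0.4495, -0.073, 0.0155]
ee_rot: [3.142, -0.0, 1.878]
wrist_force: [0.6, -0.7, 0.3]
width: 0.0372
```

```bash
python3 - <<'E'
from h import *
st(); s,c=wristcal(); cv2.imwrite("pics/w3.png",s["pixels"][:,:,::-1])
E
```

```text
t4.95 pos [ 0.4495 -0.073   0.0155] rot [ 3.1415 -0.      1.878 ] F [ 0.55 -0.66  0.31] M [-0.06  0.05 -0.01] w0.0372 q [-0.286  0.009  1.861  0.     1.272 -0.593]
```

View pics/w3.png

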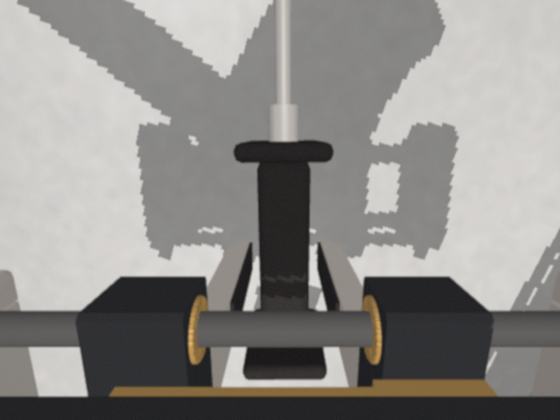

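>>> {"op": "arm_command", "data": {"plan": [0, 0, 0, 0, 0, 0, 1, 0, 0, 0, 0, 0, 0, 1, 0, 0, 0, 0, 0, 0, 1, 0, 0, 0, 0, 0, 0, 1]}}

```text
time: 5.5
tool_pos: [0.4495, -0.0731, 0.0155]
ee_rot: [-3.142, -0.0, 1.878]
wrist_force: [-0.2, 1.5, 0.2]
width: 0.0237
```

```bash
python3 - <<'E'
from h import *
st()
E
```

```text
t5.50 pos [ 0.4495 -0.0731  0.0155] rot [-3.1415e+00 -1.0000e-04  1.8779e+00] F [-0.17  1.53  0.24] M [-0.04  0.03  0.02] w0.0237 q [-0.286  0.009  1.861  0.     1.272 -0.593]
```

>>> {"op": "arm_command", "data": {"plan": [0, 0, -2, 0, 0, 0, 1, 0, 0, -4, 0, 0, 0, 1, 0, 0, -4, 0, 0, 0, 1, 0, 0, -2, 0, 0, 0, 1, 3, -2.2, 0, 0, 0, 0, 1, 3, -2.2, 0, 0, 0, 0, 1, 3, -2.2, 0, 0, 0, 0, 1, 0, 0, 0, 0, 0, 8, 1]}}

```text
time: 6.5
tool_pos: [0.3575, -0.006, 0.1349]
ee_rot: [-3.141, -0.001, 1.736]
wrist_force: [0.1, -0.2, -2.3]
width: 0.0238
```

>>> {"op": "arm_command", "data": {"plan": [0, 0, 0, 0, 0, 10, 1, 0, 0, 0, 0, 0, 10, 1, 0, 0, 0, 0, 0, 10, 1, 0, 0, 0, 0, 0, 10, 1, 0, 0, 0, 0, 0, 10, 1, 0, 0, 0, 0, 0, 10, 1, 0, 0, 0, 0, 0, 10, 1, 0, 0, 0, 0, 0, 10, 1]}}

```text
time: 7.5
tool_pos: [0.3589, -0.0071, 0.1349]
ee_rot: [-3.141, 0.001, 0.336]
wrist_force: [-0.4, 0.9, -2.0]
width: 0.0237
```

>>> {"op": "arm_command", "data": {"plan": [0, 0, 0, 0, 0, 10, 1, 0, 0, 0, 0, 0, 9, 1, 0, 0, 0, 0, 0, 4.5, 1, 0, 0, 0, 0, 0, 0, 1, 0, 0, 0, 0, 0, 0, 1]}}

```text
time: 8.12
tool_pos: [0.3592, -0.0072, 0.1352]
ee_rot: [-3.141, 0.001, -0.067]
wrist_force: [-0.1, -0.1, -2.4]
width: 0.0238
```

```bash
python3 - <<'E'
from h import *
st(); s,c=wristcal(); cv2.imwrite("pics/w4.png",s["pixels"][:,:,::-1])
s=cams.snapshot("top");cv2.imwrite("pics/t4.png",s["pixels"][:,:,::-1])
s=cams.snapshot("side");cv2.imwrite("pics/s4.png",s["pixels"][:,:,::-1])
E
```

```text
t8.12 pos [ 0.3592 -0.0072  0.1352] rot [-3.1414e+00  6.0000e-04 -6.7000e-02] F [-0.1  -0.08 -2.38] M [-0.02  0.25 -0.03] w0.0238 q [-0.178 -0.329  1.898  0.     1.573  1.459]
```

View pics/w4.png

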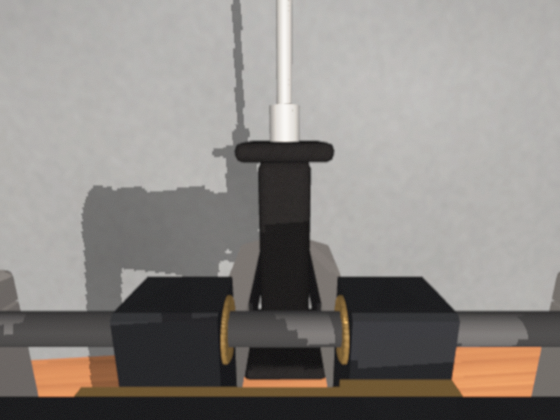

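View pics/t4.png

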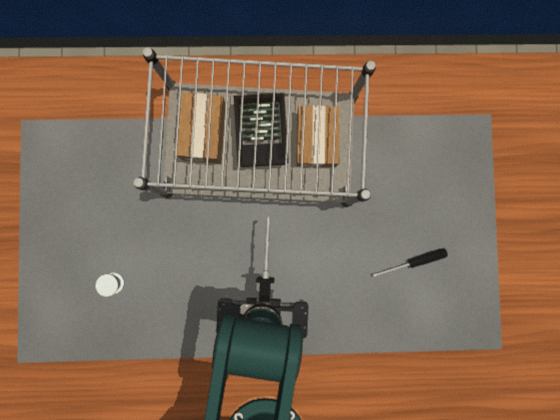

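View pics/s4.png

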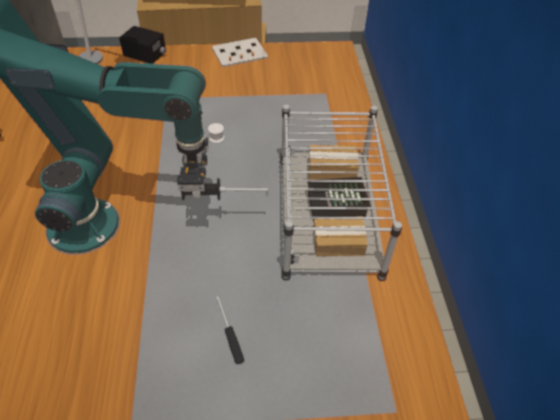

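```bash
python3 - <<'E'
from h import *
t=cams.snapshot("top");s=cams.snapshot("side");ct=cal(t);cs=cal(s)
p=(.559,-.0206,.1477)
print(proj(ct,p),proj(cs,p))
T=t["pixels"][:,:,::-1];S=s["pixels"][:,:,::-1]
cv2.imwrite("pics/t5.png",cv2.resize(T[205:305,225:305],None,fx=6,fy=6,interpolation=cv2.INTER_CUBIC))
cv2.imwrite("pics/t6.png",cv2.resize(T[80:205,215:310],None,fx=4.8,fy=4.8,interpolation=cv2.INTER_CUBIC))
cv2.imwrite("pics/s5.png",cv2.resize(S[165:225,170:390],None,fx=3.6,fy=3.6,interpolation=cv2.INTER_CUBIC))
E
```

```text
[266.90448987 217.17755573] [266.96817438 189.18263784]
```

View pics/t5.png

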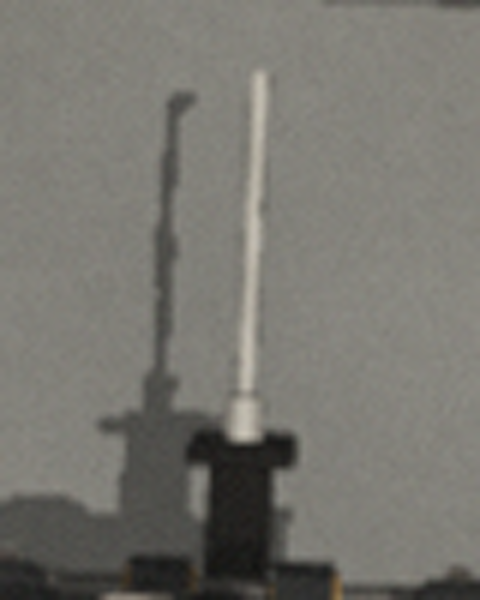

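View pics/t6.png

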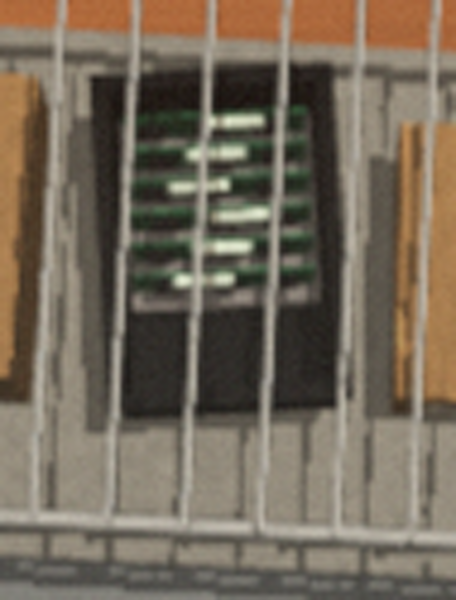

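View pics/s5.png

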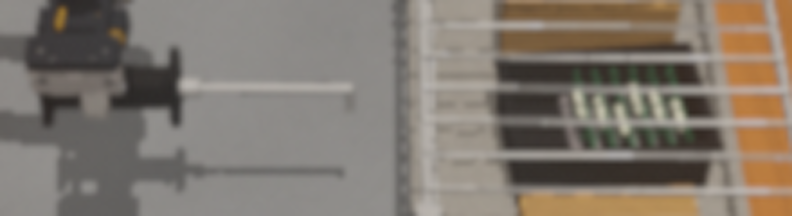

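```bash
python3 - <<'E'
from h import *
ct=cal(cams.snapshot("top"))
g=lambda x,y:(215+x/4.8-.4,80+y/4.8-.4)
Q=np.array([toplane(ct,g(*p),.105)[:2] for p in [(92,77),(332,65),(121,418),(338,406)]]);print(Q,Q.mean(0))
M=np.array([[.085,.061],[.085,-.061],[-.085,.061],[-.085,-.061]])
mc=M-M.mean(0);qc=Q-Q.mean(0)
a=np.arctan2((mc[:,0]*qc[:,1]-mc[:,1]*qc[:,0]).sum(),(mc*qc).sum());print("tote yaw",np.degrees(a))
c,s=np.cos(a),np.sin(a);print(((np.array([[c,-s],[s,c]])@mc.T).T+Q.mean(0)-Q).round(4))
print("rod end seen",toplane(ct,(268.3,216.4),.1477))
cen=Q.mean(0)
for tx,ty in [(-.078,0),(-.062,-.012)]: print(tx,ty,cen+np.array([c*tx-s*ty,s*tx+c*ty]))
E
```

```text
[[ 0.85250917  0.05418066]
 [ 0.85729985 -0.06554876]
 [ 0.68123608  0.04218058]
 [ 0.68552425 -0.06512073]] [ 0.76914234 -0.00857706]
tote yaw 2.047316610073754
[[-0.0006  0.0012]
 [-0.001  -0.001 ]
 [ 0.0008  0.0072]
 [ 0.0009 -0.0075]]
rod end seen [ 0.56069486 -0.0237781   0.1477    ]
-0.078 0 [ 0.69119213 -0.0113636 ]
-0.062 -0.012 [ 0.70761061 -0.02278434]
```

>>> {"op": "arm_command", "data": {"plan": [0, -0.9, 0, 0, 0, 0, 1, 4, 0, 0, 0, 0, 0, 1, 4, 0, 0, 0, 0, 0, 1, 4, 0, 0, 0, 0, 0, 1, 3.6, 0, 0, 0, 0, 0, 1, 0, 0, 0, 0, 0, 0, 1, 0, 0, 0, 0, 0, 0, 1, 0, 0, 0, 0, 0, 0, 1]}}

```text
time: 9.43
tool_pos: [0.5148, -0.0085, 0.1356]
ee_rot: [-3.141, 0.0, -0.068]
wrist_force: [-1.5, -0.1, -1.6]
width: 0.0241
```

```bash
python3 - <<'E'
from h import *
st(); s,c=wristcal(); cv2.imwrite("pics/w6.png",s["pixels"][:,:,::-1])
T=cams.snapshot("top")["pixels"][:,:,::-1]
cv2.imwrite("pics/t7.png",cv2.resize(T[80:205,215:310],None,fx=4.8,fy=4.8,interpolation=cv2.INTER_CUBIC))
S=cams.snapshot("side")["pixels"][:,:,::-1]
cv2.imwrite("pics/s7.png",cv2.resize(S[140:235,230:390],None,fx=5,fy=5,interpolation=cv2.INTER_CUBIC))
E
```

```text
t9.43 pos [ 0.5148 -0.0085  0.1356] rot [-3.1415e+00  2.0000e-04 -6.7900e-02] F [-1.54 -0.14 -1.64] M [-0.01  0.2   0.01] w0.0241 q [-0.127  0.038  1.578  0.     1.526  1.512]
```

View pics/w6.png

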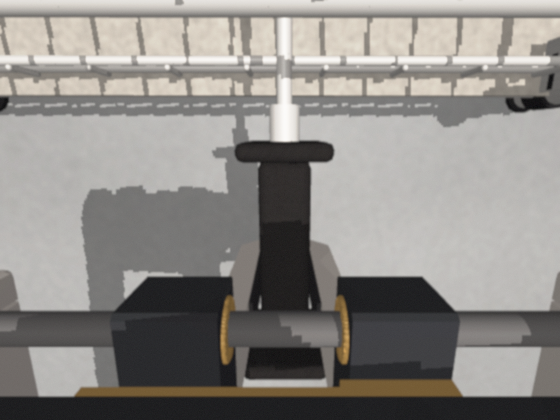

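View pics/t7.png

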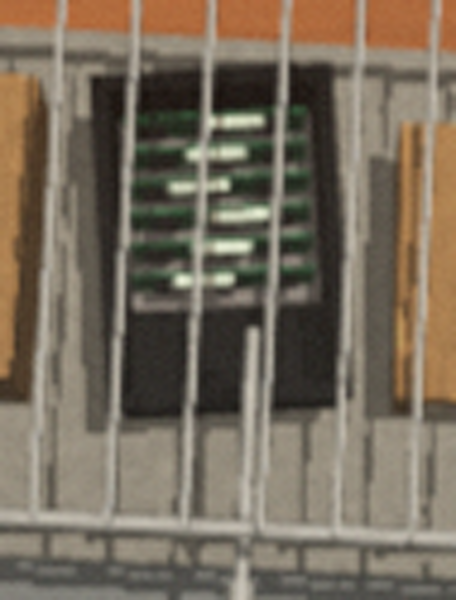

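View pics/s7.png

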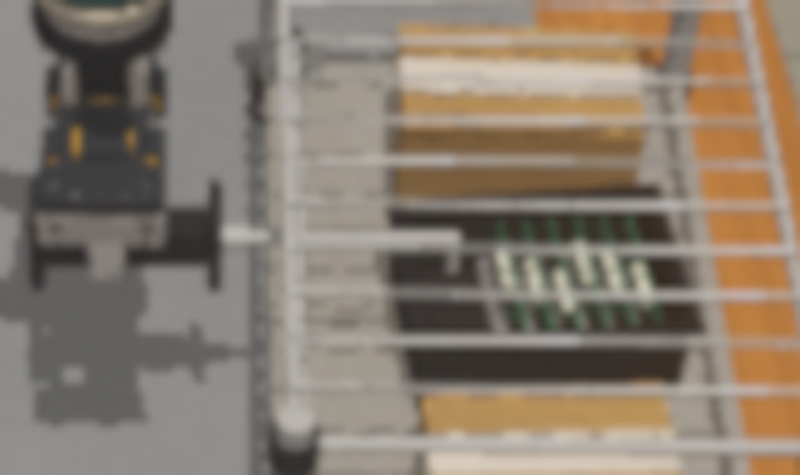

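The top view puts the rod end at crop (251,330), well behind the tote's front rim (about row 411) and in front of the boards (row 305). Lowering.

>>> {"op": "arm_command", "data": {"plan": [0, 0, 1, 0, 0, 0, 1, 0, 0, 1, 0, 0, 0, 1, 0, 0, 0.8, 0, 0, 0, 1, 0, 0, 0.6, 0, 0, 0, 1, 0, 0, 0, 0, 0, 0, 1, 0, 0, 0, 0, 0, 0, 1]}}

```text
time: 10.32
tool_pos: [0.5159, -0.0089, 0.1017]
ee_rot: [-3.142, -0.001, -0.068]
wrist_force: [0.5, 0.8, -0.8]
width: 0.0238
```

```bash
python3 - <<'E'
from h import *
st(); s,c=wristcal(); cv2.imwrite("pics/w8.png",s["pixels"][:,:,::-1])
T=cams.snapshot("top")["pixels"][:,:,::-1]
cv2.imwrite("pics/t8.png",cv2.resize(T[80:205,215:310],None,fx=4.8,fy=4.8,interpolation=cv2.INTER_CUBIC))
S=cams.snapshot("side")["pixels"][:,:,::-1]
cv2.imwrite("pics/s8.png",cv2.resize(S[140:235,230:390],None,fx=5,fy=5,interpolation=cv2.INTER_CUBIC))
rc=np.array([.7495,-.0045]);ex=np.array([.9977,-.0685])
for x,y in [(200,58),(360,58),(200,67),(360,67)]:
  print(x,y,(toplane(c,(x,y),.083)[:2]-rc)@ex)
E
```

```text
t10.32 pos [ 0.5159 -0.0089  0.1017] rot [-3.1415e+00 -6.0000e-04 -6.8000e-02] F [ 0.55  0.79 -0.78] M [ 0.    0.24 -0.02] w0.0238 q [-0.127  0.061  1.623  0.     1.457  1.512]
200 58 -0.12379523100628634
360 58 -0.12375792444184021
200 67 -0.12824957231833015
360 67 -0.12821320757980992
```

View pics/w8.png

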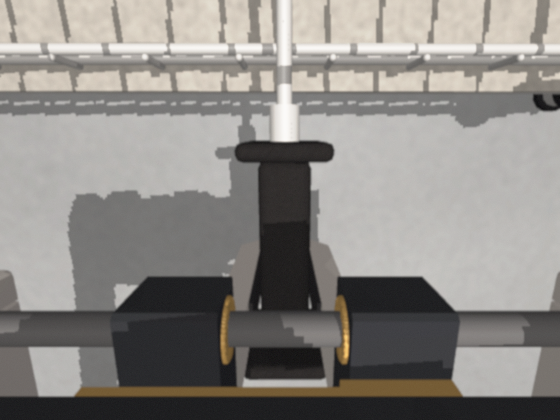

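View pics/s8.png

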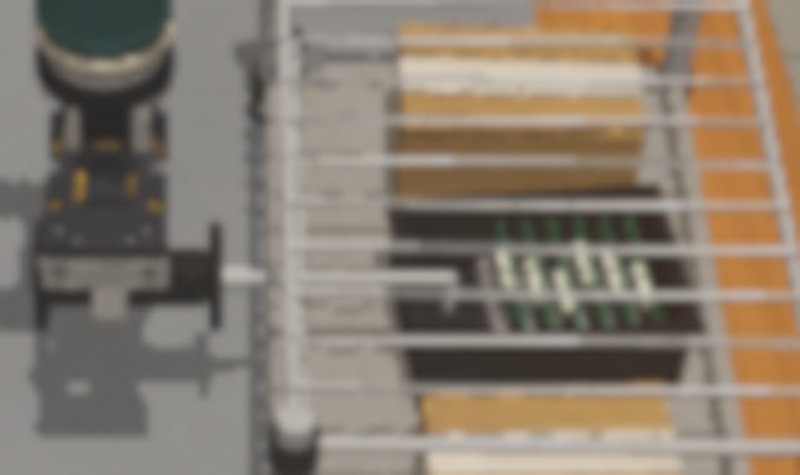

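>>> {"op": "arm_command", "data": {"plan": [-0.4, 0, 0, 0, 0, 0, 1, -0.4, 0, 0, 0, 0, 0, 1, -0.3, 0, 0, 0, 0, 0, 1, -0.2, 0, 0, 0, 0, 0, 1, -0.2, 0, 0, 0, 0, 0, 1, -0.2, 0, 0, 0, 0, 0, 1]}}

```text
time: 11.22
tool_pos: [0.4997, -0.0078, 0.1016]
ee_rot: [-3.141, -0.003, -0.068]
wrist_force: [4.9, -0.3, -4.4]
width: 0.0241
```

```bash
python3 - <<'E'
from h import *
st(); s,c=wristcal()
T=cams.snapshot("top")["pixels"][:,:,::-1]
cv2.imwrite("pics/t9.png",cv2.resize(T[80:205,215:310],None,fx=4.8,fy=4.8,interpolation=cv2.INTER_CUBIC))
E
```

```text
t11.22 pos [ 0.4997 -0.0078  0.1016] rot [-3.1414e+00 -2.8000e-03 -6.8100e-02] F [ 4.9  -0.26 -4.37] M [ 0.05 -0.24  0.06] w0.0241 q [-0.129  0.024  1.662  0.     1.453  1.51 ]
```

View pics/t9.png

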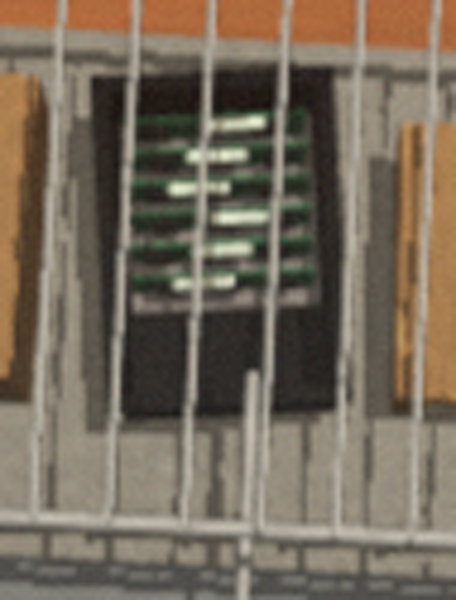

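Contact has been made at about 5 N and the drag is starting.

>>> {"op": "arm_command", "data": {"plan": [-0.2, 0, 0, 0, 0, 0, 1, -0.3, 0, 0, 0, 0, 0, 1, -0.3, 0, 0, 0, 0, 0, 1, -0.3, 0, 0, 0, 0, 0, 1]}}

```text
time: 11.82
tool_pos: [0.4883, -0.0068, 0.1017]
ee_rot: [-3.141, -0.002, -0.068]
wrist_force: [5.0, 0.0, -4.1]
width: 0.0237
```

>>> {"op": "arm_command", "data": {"plan": [-0.3, 0, 0, 0, 0, 0, 1, -0.3, 0, 0, 0, 0, 0, 1, -0.3, 0, 0, 0, 0, 0, 1, -0.3, 0, 0, 0, 0, 0, 1]}}

```text
time: 12.32
tool_pos: [0.4763, -0.006, 0.1017]
ee_rot: [-3.141, -0.002, -0.068]
wrist_force: [4.2, 0.6, -3.1]
width: 0.0238
```

```bash
python3 - <<'E'
from h import *
st(); s,c=wristcal()
T=cams.snapshot("top")["pixels"][:,:,::-1]
cv2.imwrite("pics/t10.png",cv2.resize(T[80:205,215:310],None,fx=4.8,fy=4.8,interpolation=cv2.INTER_CUBIC))
S=cams.snapshot("side")["pixels"][:,:,::-1]
cv2.imwrite("pics/s10.png",cv2.resize(S[140:235,230:390],None,fx=5,fy=5,interpolation=cv2.INTER_CUBIC))
E
```

```text
t12.32 pos [ 0.4763 -0.006   0.1017] rot [-3.1412e+00 -1.7000e-03 -6.7800e-02] F [ 4.22  0.59 -3.06] M [ 0.12 -0.41  0.15] w0.0238 q [-1.320e-01 -2.800e-02  1.713e+00  1.000e-03  1.455e+00  1.506e+00]
```

View pics/t10.png

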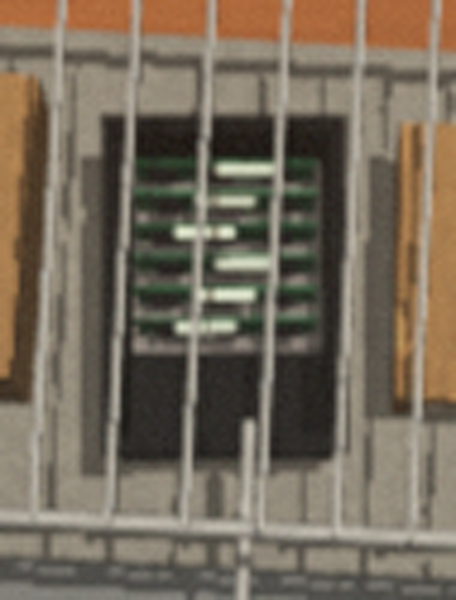

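View pics/s10.png

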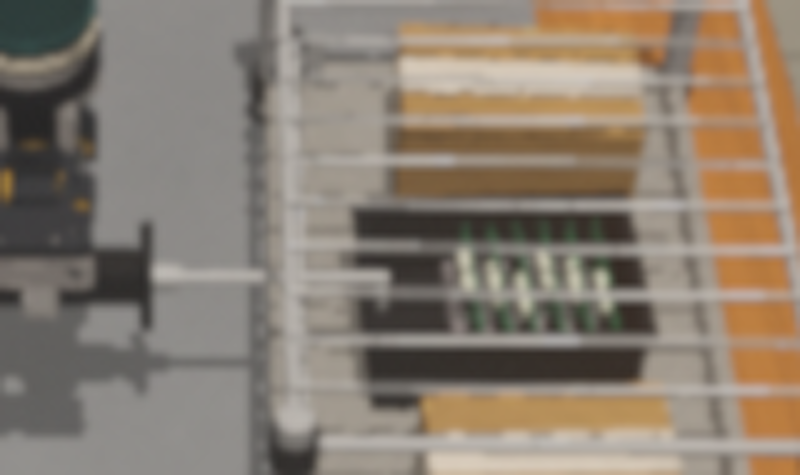

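The tote slides and is turning square (front rim is near level in crop at row 458). Continuing.

>>> {"op": "arm_command", "data": {"plan": [-0.3, 0, 0, 0, 0, 0, 1, -0.3, 0, 0, 0, 0, 0, 1, -0.3, 0, 0, 0, 0, 0, 1, -0.3, 0, 0, 0, 0, 0, 1]}}

```text
time: 12.98
tool_pos: [0.4643, -0.0053, 0.1017]
ee_rot: [-3.141, -0.001, -0.068]
wrist_force: [5.7, 0.2, -3.4]
width: 0.0238
```

>>> {"op": "arm_command", "data": {"plan": [-0.2, 0, 0, 0, 0, 0, 1, -0.2, 0, 0, 0, 0, 0, 1]}}

```text
time: 13.22
tool_pos: [0.4603, -0.005, 0.1017]
ee_rot: [-3.141, -0.001, -0.068]
wrist_force: [5.3, 0.3, -3.4]
width: 0.024
```

```bash
python3 - <<'E'
from h import *
st(); s,c=wristcal();cv2.imwrite("pics/w11.png",s["pixels"][:,:,::-1])
T=cams.snapshot("top")["pixels"][:,:,::-1]
cv2.imwrite("pics/t11.png",cv2.resize(T[80:205,215:310],None,fx=4.8,fy=4.8,interpolation=cv2.INTER_CUBIC))
E
```

```text
t13.22 pos [ 0.4603 -0.005   0.1017] rot [-3.1414e+00 -1.4000e-03 -6.8000e-02] F [ 5.33  0.33 -3.45] M [ 0.07 -0.45  0.08] w0.0240 q [-0.134 -0.065  1.748  0.     1.457  1.504]
```

View pics/t11.png

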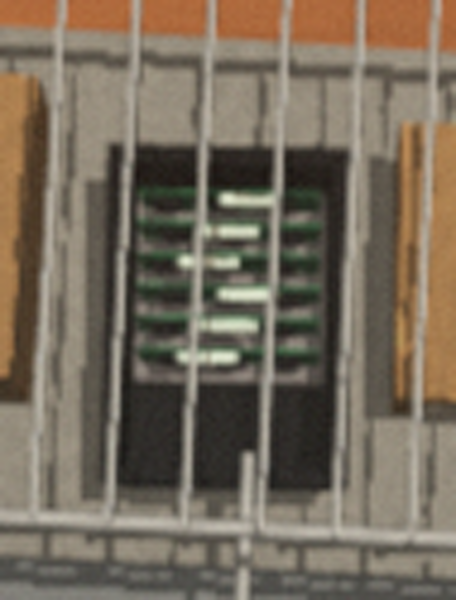

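View pics/w11.png

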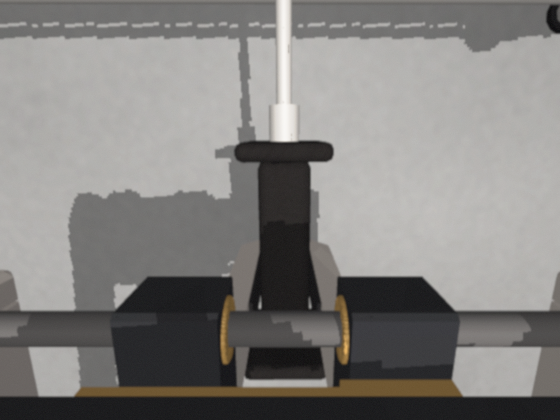

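>>> {"op": "arm_command", "data": {"plan": [-0.2, 0, 0, 0, 0, 0, 1, -0.2, 0, 0, 0, 0, 0, 1, -0.2, 0, 0, 0, 0, 0, 1, -0.2, 0, 0, 0, 0, 0, 1]}}

```text
time: 13.82
tool_pos: [0.4523, -0.0046, 0.1017]
ee_rot: [-3.142, -0.001, -0.068]
wrist_force: [5.0, 0.7, -3.8]
width: 0.0238
```

>>> {"op": "arm_command", "data": {"plan": [-0.1, 0, 0, 0, 0, 0, 1, -0.1, 0, 0, 0, 0, 0, 1, -0.1, 0, 0, 0, 0, 0, 1]}}

```text
time: 14.2
tool_pos: [0.4493, -0.0043, 0.1017]
ee_rot: [-3.142, -0.001, -0.068]
wrist_force: [5.4, -0.5, -3.0]
width: 0.0238
```

>>> {"op": "arm_command", "data": {"plan": [-0.1, 0, 0, 0, 0, 0, 1, -0.1, 0, 0, 0, 0, 0, 1]}}

```text
time: 14.45
tool_pos: [0.4473, -0.0042, 0.1017]
ee_rot: [-3.142, -0.001, -0.068]
wrist_force: [6.0, -0.4, -2.6]
width: 0.0235
```

>>> {"op": "arm_command", "data": {"plan": [-0.1, 0, 0, 0, 0, 0, 1, -0.1, 0, 0, 0, 0, 0, 1]}}

```text
time: 14.7
tool_pos: [0.4453, -0.0041, 0.1017]
ee_rot: [-3.142, -0.001, -0.068]
wrist_force: [5.1, 0.7, -2.8]
width: 0.0234
```

```bash
python3 - <<'E'
from h import *
st()
T=cams.snapshot("top")["pixels"][:,:,::-1]
cv2.imwrite("pics/t12.png",cv2.resize(T[80:205,215:310],None,fx=4.8,fy=4.8,interpolation=cv2.INTER_CUBIC))
E
```

```text
t14.70 pos [ 0.4453 -0.0041  0.1017] rot [-3.1416e+00 -1.2000e-03 -6.8100e-02] F [ 5.1   0.73 -2.79] M [ 0.07 -0.49  0.09] w0.0234 q [-0.137 -0.099  1.78   0.     1.459  1.502]
```

View pics/t12.png

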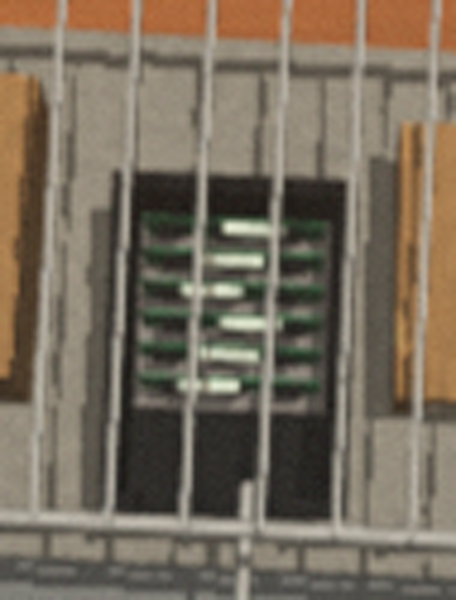

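>>> {"op": "arm_command", "data": {"plan": [-0.05, 0, 0, 0, 0, 0, 1, -0.05, 0, 0, 0, 0, 0, 1, -0.05, 0, 0, 0, 0, 0, 1]}}

```text
time: 15.12
tool_pos: [0.4438, -0.004, 0.1016]
ee_rot: [-3.142, -0.001, -0.068]
wrist_force: [5.3, -0.3, -4.0]
width: 0.0241
```

>>> {"op": "arm_command", "data": {"plan": [-0.05, 0, 0, 0, 0, 0, 1, -0.05, 0, 0, 0, 0, 0, 1, -0.05, 0, 0, 0, 0, 0, 1]}}

```text
time: 15.5
tool_pos: [0.4423, -0.0039, 0.1016]
ee_rot: [-3.142, -0.001, -0.068]
wrist_force: [5.9, 0.1, -3.0]
width: 0.0241
```

>>> {"op": "arm_command", "data": {"plan": [-0.05, 0, 0, 0, 0, 0, 1, -0.05, 0, 0, 0, 0, 0, 1, -0.05, 0, 0, 0, 0, 0, 1]}}

```text
time: 15.88
tool_pos: [0.4408, -0.0038, 0.1017]
ee_rot: [-3.142, -0.001, -0.068]
wrist_force: [4.8, 0.5, -3.3]
width: 0.0238
```

>>> {"op": "arm_command", "data": {"plan": [-0.05, 0, 0, 0, 0, 0, 1, -0.05, 0, 0, 0, 0, 0, 1, -0.05, 0, 0, 0, 0, 0, 1]}}

```text
time: 16.25
tool_pos: [0.4395, -0.0037, 0.1017]
ee_rot: [-3.142, -0.002, -0.068]
wrist_force: [6.6, -0.7, -3.8]
width: 0.0239
```

>>> {"op": "arm_command", "data": {"plan": [-0.05, 0, 0, 0, 0, 0, 1, -0.05, 0, 0, 0, 0, 0, 1, -0.05, 0, 0, 0, 0, 0, 1]}}

```text
time: 16.62
tool_pos: [0.4392, -0.0036, 0.102]
ee_rot: [-3.141, -0.004, -0.068]
wrist_force: [9.2, 0.2, -5.2]
width: 0.0235
```

>>> {"op": "arm_command", "data": {"plan": [-0.05, 0, 0, 0, 0, 0, 1, -0.05, 0, 0, 0, 0, 0, 1, -0.05, 0, 0, 0, 0, 0, 1]}}

```text
time: 17.0
tool_pos: [0.4389, -0.0037, 0.1025]
ee_rot: [-3.142, -0.008, -0.068]
wrist_force: [10.8, 0.3, -4.7]
width: 0.0237
```

The tote has met the ledge: the TCP stopped at x≈0.439 and the force is rising. Checking how square it is.

```bash
python3 - <<'E'
from h import *
st()
t=cams.snapshot("top");T=t["pixels"][:,:,::-1]
cv2.imwrite("pics/t13.png",cv2.resize(T[80:205,215:310],None,fx=4.8,fy=4.8,interpolation=cv2.INTER_CUBIC))
S=cams.snapshot("side")["pixels"][:,:,::-1]
cv2.imwrite("pics/s13.png",cv2.resize(S[140:235,230:390],None,fx=5,fy=5,interpolation=cv2.INTER_CUBIC))
E
```

```text
t17.00 pos [ 0.4389 -0.0037  0.1025] rot [-3.1415 -0.0077 -0.0681] F [10.84  0.34 -4.75] M [-0.02 -1.51  0.13] w0.0237 q [-1.380e-01 -1.200e-01  1.797e+00  1.000e-03  1.457e+00  1.501e+00]
```

View pics/t13.png

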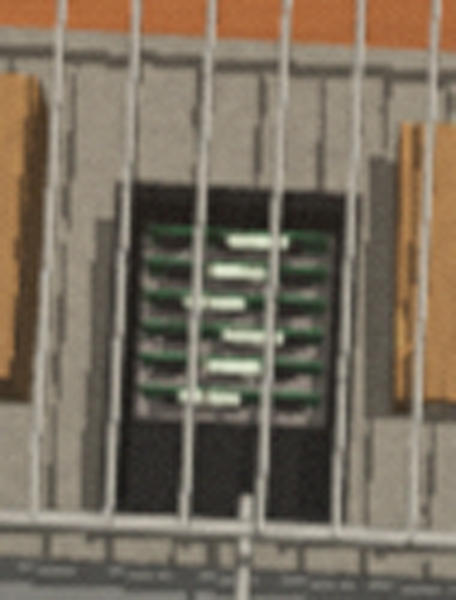

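View pics/s13.png

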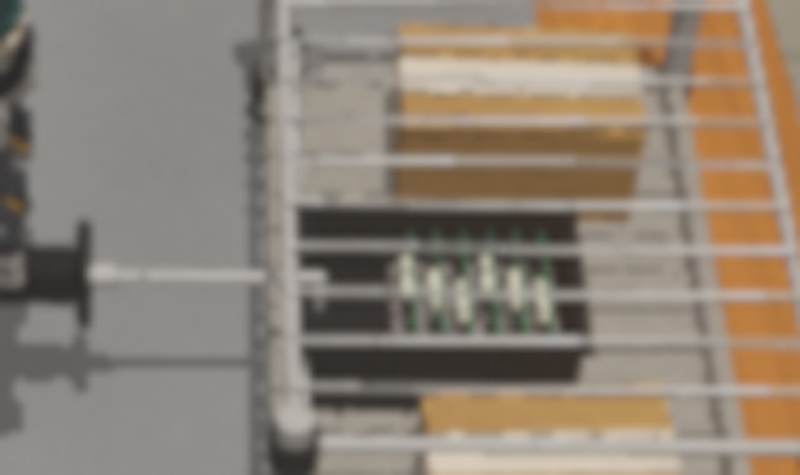

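>>> {"op": "arm_command", "data": {"plan": [-0.05, 0, 0, 0, 0, 0, 1, -0.05, 0, 0, 0, 0, 0, 1, -0.05, 0, 0, 0, 0, 0, 1]}}

```text
time: 17.48
tool_pos: [0.4388, -0.0037, 0.103]
ee_rot: [-3.142, -0.011, -0.068]
wrist_force: [13.8, -0.6, -5.4]
width: 0.0236
```

>>> {"op": "arm_command", "data": {"plan": [-0.05, 0, 0, 0, 0, 0, 1, 0, 0, 0, 0, 0, 0, 1, 0, 0, 0, 0, 0, 0, 1]}}

```text
time: 17.85
tool_pos: [0.4387, -0.0037, 0.1033]
ee_rot: [-3.142, -0.012, -0.068]
wrist_force: [15.1, 0.2, -5.8]
width: 0.0236
```

```bash
python3 - <<'E'
from h import *
st()
ct=cal(cams.snapshot("top"))
g=lambda x,y:(215+x/4.8-.4,80+y/4.8-.4)
a,b=[toplane(ct,g(*p),.105)[:2] for p in [(120,184),(357,195)]]
d=a-b;print(np.degrees(np.arctan2(-d[0],d[1])),np.linalg.norm(d))
E
```

```text
t17.85 pos [ 0.4387 -0.0037  0.1033] rot [-3.1415 -0.0121 -0.0681] F [15.12  0.19 -5.83] M [ 0.03 -2.03  0.13] w0.0236 q [-1.390e-01 -1.240e-01  1.800e+00  1.000e-03  1.454e+00  1.500e+00]
-3.4152247157044537 0.11794703835030225
```

>>> {"op": "arm_command", "data": {"plan": [0, 0, 0, 0, 0, 0, 1, 0, 0, 0, 0, 0, 0, 1, 0, 0, 0, 0, 0, 0, 1]}}

```text
time: 18.27
tool_pos: [0.4387, -0.0037, 0.1033]
ee_rot: [-3.142, -0.012, -0.068]
wrist_force: [15.4, -0.3, -6.0]
width: 0.0237
```

>>> {"op": "arm_command", "data": {"plan": [0.2, 0, 0, 0, 0, 0, 1, 0.2, 0, 0, 0, 0, 0, 1, 0.2, 0, 0, 0, 0, 0, 1, 0.2, 0, 0, 0, 0, 0, 1, 0.3, 0, 0, 0, 0, 0, 1, 0.3, 0, 0, 0, 0, 0, 1, 0, 0, 0, 0, 0, 0, 1]}}

```text
time: 19.15
tool_pos: [0.4477, -0.0042, 0.1012]
ee_rot: [-3.142, 0.001, -0.068]
wrist_force: [0.2, 0.1, -1.0]
width: 0.0239
```

```bash
python3 - <<'E'
from h import *
st()
t=cams.snapshot("top");T=t["pixels"][:,:,::-1]
cv2.imwrite("pics/t14.png",cv2.resize(T[80:205,215:310],None,fx=4.8,fy=4.8,interpolation=cv2.INTER_CUBIC))
S=cams.snapshot("side")["pixels"][:,:,::-1]
cv2.imwrite("pics/s14.png",cv2.resize(S[140:235,230:390],None,fx=5,fy=5,interpolation=cv2.INTER_CUBIC))
E
```

```text
t19.15 pos [ 0.4477 -0.0042  0.1012] rot [-3.1415e+00  8.0000e-04 -6.8100e-02] F [ 0.23  0.11 -1.02] M [ 0.02  0.23 -0.03] w0.0239 q [-0.136 -0.091  1.774  0.     1.46   1.503]
```

View pics/t14.png

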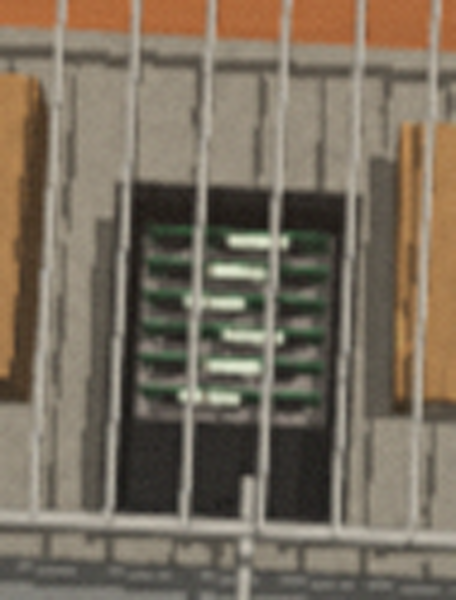

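View pics/s14.png

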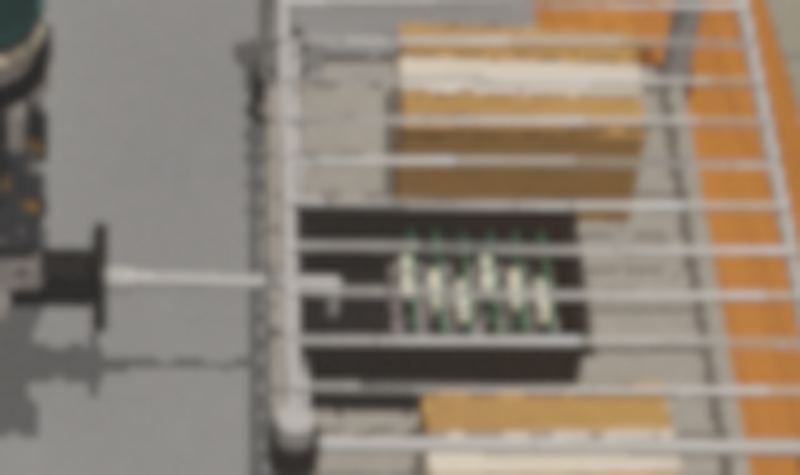

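>>> {"op": "arm_command", "data": {"plan": [0, 0, -0.5, 0, 0, 0, 1, 0, 0, -1, 0, 0, 0, 1, 0, 0, -1.2, 0, 0, 0, 1, 0, 0, -1.2, 0, 0, 0, 1, 0, 0, -1, 0, 0, 0, 1, 0, 0, 0, 0, 0, 0, 1]}}

```text
time: 20.0
tool_pos: [0.4486, -0.0043, 0.1518]
ee_rot: [3.142, -0.003, -0.068]
wrist_force: [-0.1, -1.1, -1.9]
width: 0.0235
```

```bash
python3 - <<'E'
from h import *
st()
cs=cal(cams.snapshot("side"))
o=robot.get_obs();p=o["tool_pos"];e=np.array([np.cos(-.068),np.sin(-.068),0])
print("rod end pred",proj(cs,p+.2*e+[0,0,.0125]),"rod start",proj(cs,p+.075*e+[0,0,.0125]),"tip low",proj(cs,p+.1968*e+[0,0,-.0155]))
S=cams.snapshot("side")["pixels"][:,:,::-1]
cv2.imwrite("pics/s15.png",cv2.resize(S[140:235,230:390],None,fx=5,fy=5,interpolation=cv2.INTER_CUBIC))
E
```

```text
t20.00 pos [ 0.4486 -0.0043  0.1518] rot [ 3.1415e+00 -2.6000e-03 -6.8100e-02] F [-0.08 -1.06 -1.85] M [-0.04  0.23 -0.04] w0.0235 q [-0.136 -0.123  1.7    0.     1.562  1.503]
rod end pred [297.83955933 183.46918861] rod start [254.14314288 183.04229805] tip low [296.25067404 190.14395408]
```

View pics/s15.png

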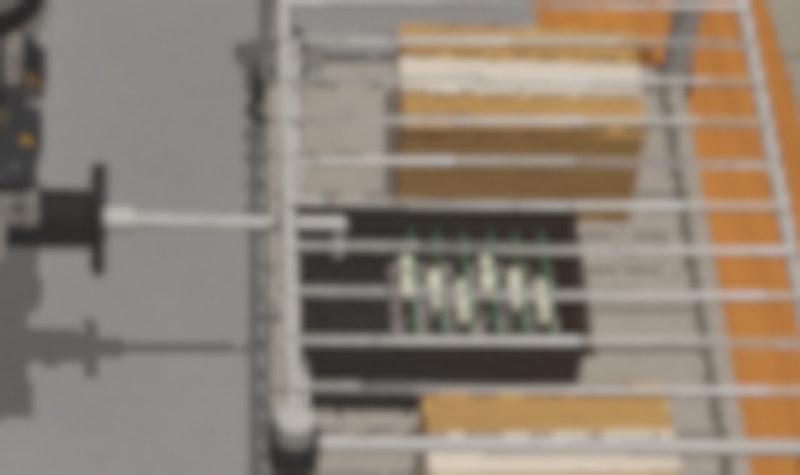

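>>> {"op": "arm_command", "data": {"plan": [-2, 0, 0, 0, 0, 0, 1, -2.5, 0, 0, 0, 0, 0, 1, -2.5, 0, 0, 0, 0, 0, 1, -1.7, 0, 0, 0, 0, 0, 1, 0, 0, 3, 0, 0, 0, 1, 0, 0, 4, 0, 0, 0, 1, 0, 0, 3, 0, 0, 0, 1, 0, 0, 1.5, 0, 0, 0, 1]}}

```text
time: 21.1
tool_pos: [0.3593, 0.0019, 0.0332]
ee_rot: [-3.141, 0.004, -0.068]
wrist_force: [0.3, -0.2, -1.8]
width: 0.0239
```

>>> {"op": "arm_command", "data": {"plan": [0, 0, 0, 0, 0, 0, 1, 0, 0, 0.5, 0, 0, 0, 1, 0, 0, 0.5, 0, 0, 0, 1, 0, 0, 0, 0, 0, 0, 1]}}

```text
time: 21.6
tool_pos: [0.3611, 0.0017, 0.0256]
ee_rot: [-3.142, -0.0, -0.068]
wrist_force: [0.2, 0.2, -1.9]
width: 0.0237
```

```bash
python3 - <<'E'
from h import *
st()
S=cams.snapshot("side")["pixels"][:,:,::-1]
cv2.imwrite("pics/s16.png",cv2.resize(S[140:260,170:370],None,fx=4,fy=4,interpolation=cv2.INTER_CUBIC))
E
```

```text
t21.60 pos [0.3611 0.0017 0.0256] rot [-3.1415e+00 -2.0000e-04 -6.8100e-02] F [ 0.22  0.23 -1.87] M [-0.01  0.2   0.02] w0.0237 q [-0.153 -0.231  2.052  0.     1.32   1.486]
```

View pics/s16.png

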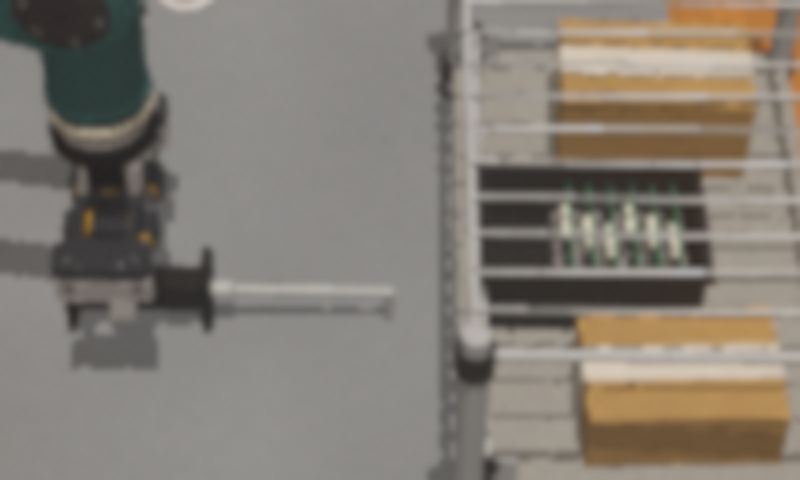

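The hook is in front of the rack and about 1 cm above the bench. Lowering the rest.

>>> {"op": "arm_command", "data": {"plan": [0, 0, 0.3, 0, 0, 0, 1, 0, 0, 0.2, 0, 0, 0, 1, 0, 0, 0.2, 0, 0, 0, 1, 0, 0, 0.1, 0, 0, 0, 1, 0, 0, 0, 0, 0, 0, 1]}}

```text
time: 22.28
tool_pos: [0.3612, 0.0017, 0.0177]
ee_rot: [-3.142, -0.001, -0.068]
wrist_force: [-2.1, -1.1, 1.1]
width: 0.0236
```

>>> {"op": "arm_command", "data": {"plan": [0, 0, 0.1, 0, 0, 0, 1, 0, 0, 0.1, 0, 0, 0, 1, 0, 0, 0, 0, 0, 0, 1]}}

```text
time: 22.65
tool_pos: [0.3612, 0.0017, 0.0156]
ee_rot: [-3.141, -0.0, -0.068]
wrist_force: [-2.3, 0.7, 2.0]
width: 0.0236
```

>>> {"op": "arm_command", "data": {"plan": [0, 0, 0, 0, 0, 0, 1, 0, 0, 0, 0, 0, 0, 0.5, 0, 0, 0, 0, 0, 0, 0.3, 0, 0, 0, 0, 0, 0, 0, 0, 0, 0, 0, 0, 0, 0, 0, 0, 0, 0, 0, 0, 0, 0, 0, 0, 0, 0, 0, 0]}}

```text
time: 23.52
tool_pos: [0.3611, 0.0017, 0.0155]
ee_rot: [-3.142, -0.0, -0.068]
wrist_force: [-0.4, -0.1, -0.7]
width: 0.0805
```

>>> {"op": "arm_command", "data": {"plan": [0, 0, 0, 0, 0, 0, 0, 0, 0, 0, 0, 0, 0, 0, 0, 0, 0, 0, 0, 0, 0, 0, 0, 0, 0, 0, 0, 0]}}

```text
time: 24.02
tool_pos: [0.361, 0.0017, 0.0155]
ee_rot: [-3.142, -0.0, -0.068]
wrist_force: [0.0, -0.5, -0.4]
width: 0.0943
```

Released; raising the hand straight up and checking.

>>> {"op": "arm_command", "data": {"plan": [0, 0, -2, 0, 0, 0, 0, 0, 0, -4, 0, 0, 0, 0, 0, 0, -4, 0, 0, 0, 0, 0, 0, -4, 0, 0, 0, 0, -3, 0, -2, 0, 0, 0, 0, -3, 0, 0, 0, 0, 0, 0, 0, 0, 0, 0, 0, 0, 0, 0, 0, 0, 0, 0, 0, 0]}}

```text
time: 25.02
tool_pos: [0.3016, 0.0057, 0.1753]
ee_rot: [-3.141, -0.001, -0.068]
wrist_force: [0.5, -0.2, 0.2]
width: 0.0941
```

```bash
python3 - <<'E'
from h import *
st()
t=cams.snapshot("top");T=t["pixels"][:,:,::-1]
cv2.imwrite("pics/t17.png",cv2.resize(T[80:330,120:400],None,fx=2.4,fy=2.4,interpolation=cv2.INTER_CUBIC))
cv2.imwrite("pics/t17b.png",cv2.resize(T[80:205,215:310],None,fx=4.8,fy=4.8,interpolation=cv2.INTER_CUBIC))
S=cams.snapshot("side")["pixels"][:,:,::-1]
cv2.imwrite("pics/s17.png",cv2.resize(S[110:300,150:400],None,fx=3.1,fy=3.1,interpolation=cv2.INTER_CUBIC))
E
```

```text
t25.02 pos [0.3016 0.0057 0.1753] rot [-3.1415e+00 -5.0000e-04 -6.8200e-02] F [ 0.54 -0.17  0.17] M [-0.    0.13  0.  ] w0.0941 q [-0.17  -0.494  1.925  0.     1.71   1.469]
```

View pics/t17.png

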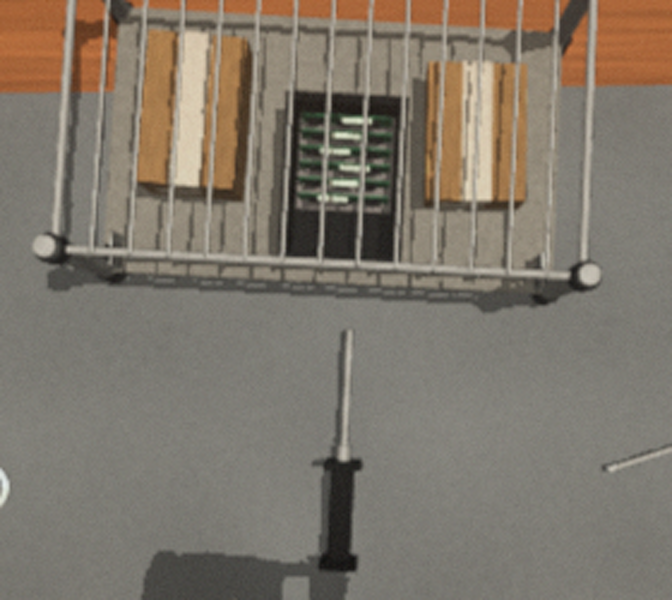

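View pics/t17b.png

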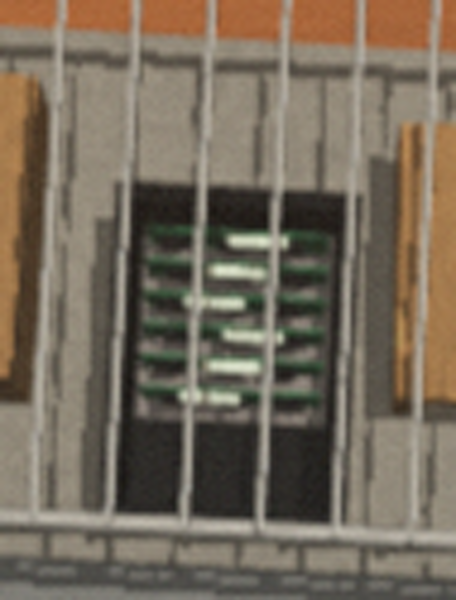

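View pics/s17.png

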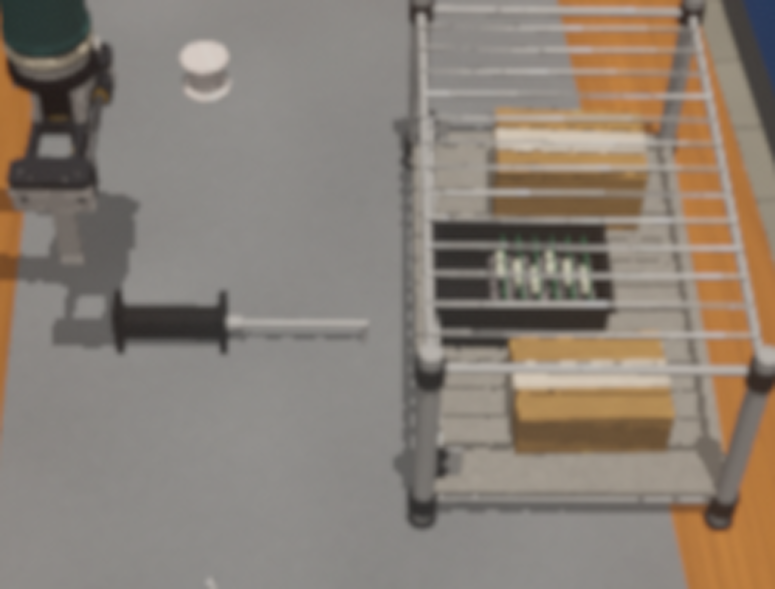

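The hook lies flat on the bench, with its tip about 4 cm short of the rack. The tote hasn't moved since it bore on the ledge, and the other items are where they were. Handing in.

```bash
python3 -c "
from bench import close_job; print(close_job())"
```

```text
the job is handed in; nothing more can be done
None
```

The tote was dragged forward with the hook until it bore firmly on the ledge. The hook was then unhooked, set down flat on the bench in front of the rack and released. The job was handed in at about 25 s, and no verdict was reported.

**Pull:** Dragging took about 5 N. The tote met the ledge with the TCP at x ≈ 0.439 m. I held the pull at about 15 N for about 0.6 s, which puts about 10 N on the ledge. The force on the ledge is worked out from the wrist force, not measured directly.

**Squareness:** In the last measurement the tote's back rim was at -3.4° and the rack at -3.9°. That 0.5° difference is about as fine as I could read the picture. The tote turned square during the drag, from about 6° off.

**Final views:**
- **Tote:** it did not shift when the hook was unloaded and lifted out.
- **Hook:** it lies flat, with its tip about 5 cm in front of the rack's front edge.
- **Cartons, spool and screwdriver:** they look unmoved in the parts I could see; most of the screwdriver was outside my last crops.
- **Hand:** it is clear of everything.

**Discrepancies:**
- **Hook tilt:** the hook tipped about 1° nose-down in the grip during the pull, so its tip touched the bench first. It lay flat once released.
- **Camera disagreement:** the top and side cameras differed by up to 7 mm (10 mm at one flange) in y on the hook at the start. The wrist camera agreed with the top one, so I used that.

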